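# Lock a sample tin on the counter stand under its keeper bar

## Task

Stand the small round tin upright in the round pocket of the counter stand and let go of it. Then take the brass keeper bar by its black grip and push it straight down over the stand's two white snap hooks until both sides have clicked and hold it down by themselves; press gently and by feel, since the hooks are not always set at the same height. Leave everything else on the counter where it is.

Things in the scene. Friction and masses are not known exactly. Their poses are not given: they have to be found in the camera images.
- stand: Fixed display stand; origin: centre of the underside of its dark foot (90 x 160 x 12 mm). On it a wooden block (70 x 150 mm, top at 34 mm) with a pocket in its middle, 50 mm across, 6 mm deep. White posts with hooks and pads rise from it at its +y (left) and -y (right) sides, both set to one height H = 36 to 56 mm above the origin, not measured and different each time.
- tin: Small round lidded pastille tin, pale, greenish lid, 45 mm across, 19 mm high, about 35 g; origin at the centre of its underside, z up. The only round tin on the counter.
- bar: Loose brass keeper bar, about 120 g, lying right way up. Origin: centre of its underside. Plate 30 x 130 x 6 mm with two slots centred at y = +42 and -42 mm, 18 mm in x by 12 mm in y; on its middle a black grip 16 x 40 mm (x, y), from 6 to 30 mm above the origin, pinched across its 16 mm. Goes on either way round.
- hook_left (a joint): White snap hook at stand y = +45 mm, 12 mm wide in x, stem 4 mm thick, top at H + 37 mm; a slope leads to its outward barb (out to y = 51 mm, flat underside at H + 25 mm). Value: bend in rad, 0 upright, about 0.1 inward (toward the pocket) as the bar passes; springs back. The bar's 6 mm plate must end under both barbs.
- hook_right (a joint): the same at stand y = -45 mm; its barb points to -y. Pushing the bar on takes 14 to 18 N in all (both hooks and pads); the hard stops are met at about 28 N
- pad_left (a joint): Red sprung pad, 9 mm across, at stand y = +57 mm; top H + 22 mm when free; its post is a hard stop at H + 14 mm. Value: m pressed down, 0 free, 0.008 level with the stop, about 0.003 with the bar clipped on (bar underside then at H + 19 mm). To click, the bar must go about 1 mm lower. Spring 1.5 N/mm, preload 2 N.
- pad_right (a joint): the same at stand y = -57 mm
- mug: bystander: white mug with a blue leaf pattern, 85 x 118 x 94 mm, origin under its centre
- oval_tin: bystander: oval tin with a yellow and green lid, 78 x 64 x 20 mm, origin under its centre
- green_packet: bystander: green printed packet, 52 x 82 x 18 mm, origin under its centre
- teal_packet: bystander: teal printed packet, 52 x 82 x 18 mm, origin under its centre
- tongs: bystander: steel tongs, 158 x 34 x 17 mm, origin under their centre

How it is judged:
By the outcome, as a careful person would: the job done as asked, in the order asked, and still so for the second after the job is handed in, with the robot touching nothing.
It also fails if it takes over 56 s, if anything falls off the work surface, if the arm or the gripper's body presses on something with over 40 N, if the wrist force passes 120 N, or if a joint passes its speed limit or range.

## Robot

A 7-joint arm with a two-finger parallel gripper is mounted at the origin on a cart in front of the work surface, level with it; the furniture and walls round the work are solid. World frame = base frame: x ahead of the robot, y to its left, z up, the work surface at z = 0. Lengths are in mm, angles in degrees, forces in N, time in s.
With the tool pointing down it reaches from about 425 to 975 mm from the base axis. Payload 16.7 kg.
Tool frame: the origin (TCP) lies on the mounting face of the last link; the fingertips stand ahead of it and the grasp point (between the pads) lies 155 mm ahead of it (bot.nose_length is the z of the fingertips in the tool frame, in mm); z points along the fingers, y is the line along which they close (so a half turn about z gives the same grasp; the last joint's range is limited). The gripper opens to 85 mm and grips with 20 to 120 N. Pads are 22 mm wide; open, the fingers measure 114 mm over their backs; the gripper's body (76 mm by 85 mm) begins 54 mm behind the grasp point. The pads swing forward as they close: fully open they stand 13 mm farther back than shut.
Start: joints at [-83.68, 24.414, 4.234, 92.017, -1.954, 63.644, -3.845], TCP at [173.413, 652.316, 404.702] pointing down, gripper open.
Joint ranges: [-163.25, 163.25], [-28.42, 122.38], [-70.27, 78.77], [12.13, 141.07], [-58.53, 238.53], [9.26, 117.41], [-156.51, 156.51]. Speed limits (degrees/s): [108.29, 108.29, 136.94, 136.94, 172.46, 172.46, 172.46].

## Interface

Orientations are given as [roll, pitch, yaw] about the fixed x, y, z axes, in that order (R = Rz(yaw) Ry(pitch) Rx(roll)).
In Python, from plant import bot, viewer gives the robot as it stands.
- The arm moves only by the shell command python3 -m inch 'ROWS'. ROWS is JSON, a list of rows, each an object with "linear": the shift along the tool's x, y, z in mm, a list of three; "rot": the turn, a rotation vector about the tool's x, y, z in rad, a list of three; "gripper": the finger opening in mm, from 0 to 85.4. A call has 1 to 8 rows; each row shifts and turns the commanded pose from where the row before left it, along the tool's axes as they then stand; what a row does not reach is not made up. A row lasts 1/10 s, in which the tool goes at most 50 mm and 8.59 degrees, less where a joint would pass 70% of its speed; a pose out of reach is approached as far as the arm can. A call with a gripper value outside its range is refused whole. The fingers move at their own pace and stop on an object; the grip force is fixed at half the most. Time passes only in rows, so rows that do not move let the fingers close. It gives the time, the measured TCP pose, the force, the opening and the grip force at its end, in the units of the state.
- bot.get_state(): the state, without advancing time (a new reading comes with each control period).
- viewer.snapshot(name): name is "scene" or "side" or "wrist"; returns the picture (384x512x3 uint8, blue, green, red); there is no depth.
- viewer.camera_model(name): a dict with "fovy" (degrees; the focal length in pixels is half the picture's height over the tangent of half this angle, whatever the lens; pixels are square), "cx", "cy" (the principal point, pixels), "R" (3x3) and "t" (3): a world point X has camera coordinates R X + t; the wrist camera has in their place "mount" (4x4, takes a point from camera to tool coordinates, whose origin is the TCP and whose axes are the flange's). Camera axes: x right, y down, z forward; pixel columns grow to the right and rows downward; lengths in mm; the calibration is good to about 2 mm. A picture is of the moment at which its call begins: read the wrist's pose just before it. camera_model takes no time and is no camera call.
- bot.hand_in(): hands the job in; it is judged then, once.
The state is a dict: "t": time; "joint_positions": joint angles; "qd": joint speeds; "tau": joint torques, N m; "tcp_pos": TCP position; "eef_rot": TCP orientation; "ft_force": force on the tool from outside, world axes, zero at the start; "ft_torque": the same for the moment, N m; "opening": finger opening in mm; "gripper_force": force on a finger pad.
Only numpy, scipy, OpenCV 4.12 (cv2) and the standard library are available. Lean on these libraries where they do the work, as an engineer would, in place of code of your own. Each camera call takes 0.05 s, during which the arm holds its last target. There are 200 camera calls.

## Working session

There is one attempt and no reset: what is moved stays moved. The work goes in short steps, Python scripts to look and compute and a shell command to move; the robot and the scene stay as the last step left them, time stands still between calls to the robot, and variables do not carry over. Pictures are saved under pics/ and viewed, at most 10 in all, crops included, and the job is handed in when it is done.

```bash
mkdir -p pics; ls
python3 - <<'E'
from plant import bot, viewer
import cv2,numpy as np
s=bot.get_state();print(s['t'],s['tcp_pos'],s['eef_rot'],s['opening'],s['ft_force'],bot.nose_length)
a={n:viewer.snapshot(n) for n in("scene","side","wrist")}
for n in a: cv2.imwrite(f'pics/{n}0.png',a[n]); m=viewer.camera_model(n); print(n,{k:np.round(v,3).tolist() for k,v in m.items()})
E
```

```text
pics
0.0 [173.36012919 652.16297394 403.99455548] [-1.79924141e+02  5.47139981e-03  1.65112555e+02] 85.46148434753793 [ 0.44475708  0.10766193 -0.42393035] 173.4
scene {'fovy': 43.122, 'cx': 247.469, 'cy': 187.646, 'R': [[0.597, -0.802, -0.021], [-0.498, -0.351, -0.793], [0.628, 0.484, -0.609]], 't': [-310.68, 296.057, 1316.526]}
side {'fovy': 47.742, 'cx': 255.219, 'cy': 194.451, 'R': [[-0.979, -0.204, 0.019], [-0.1, 0.396, -0.913], [0.178, -0.895, -0.408]], 't': [506.512, 117.489, 1485.511]}
wrist {'fovy': 62.628, 'cx': 250.874, 'cy': 195.173, 'mount': [[0.0, -0.966, -0.259, 65.763], [1.0, 0.0, 0.0, 0.569], [-0.0, -0.259, 0.966, 30.179], [0.0, 0.0, 0.0, 1.0]]}
```

View pics/scene0.png

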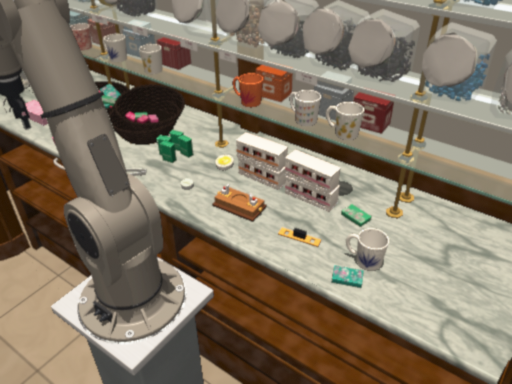

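View pics/side0.png

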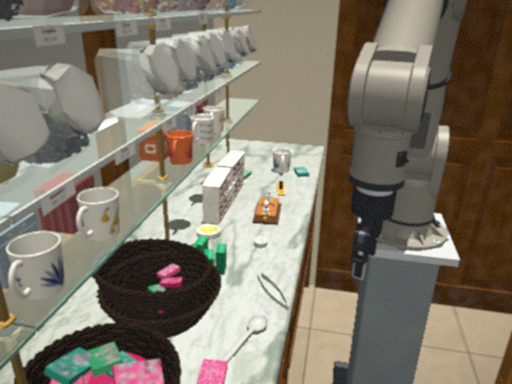

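View pics/wrist0.png

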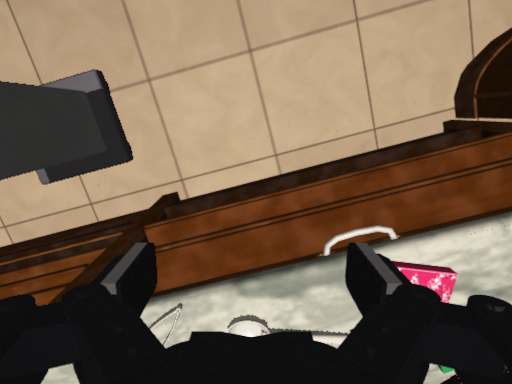

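The scene view shows the tin at (187,183), the stand at (240,203), the bar with its black grip at (300,236), the oval tin at (224,161), packets at (356,215) and (348,276), and the mug at (370,248). In the side view the tin is at (260,241), the stand at (267,208) and the bar at (281,188). The wrist camera sees only the tongs and the counter edge.

```bash
cat > h.py <<'E'
from plant import bot, viewer
import cv2,numpy as np
from scipy.spatial.transform import Rotation as Ro
def cam(n,s=None):
    m=viewer.camera_model(n); f=192/np.tan(np.radians(m['fovy']/2))
    if n=='wrist':
        s=s or bot.get_state(); T=np.eye(4); T[:3,:3]=Ro.from_euler('xyz',s['eef_rot'],degrees=True).as_matrix(); T[:3,3]=s['tcp_pos']
        W=T@np.array(m['mount']); R=W[:3,:3].T; t=-R@W[:3,3]
    else: R=np.array(m['R']);t=np.array(m['t'])
    return f,m['cx'],m['cy'],R,t
def ray(c,u,v):
    f,cx,cy,R,t=c; d=R.T@np.array([(u-cx)/f,(v-cy)/f,1]); return -R.T@t,d
def plane(c,u,v,z):
    o,d=ray(c,u,v); return o+d*(z-o[2])/d[2]
def proj(c,X):
    f,cx,cy,R,t=c; p=R@np.array(X,float)+t; return np.array([cx+f*p[0]/p[2],cy+f*p[1]/p[2]])
def snap(n,name):
    s=bot.get_state(); c=cam(n,s); im=viewer.snapshot(n); cv2.imwrite(f'pics/{name}.png',im); return im,c
E
python3 - <<'E'
from h import *
np.set_printoptions(precision=1,suppress=True)
S=cam('scene');D=cam('side')
for n,a,b,z in[('tin',(187,183),(260,241),15),('stand',(240,203),(267,208),35),('grip',(300,236),(281,188),20),('oval',(224,161),(208,231),15),('mug',(370,248),(282,158),50),('pk',(348,276),(302,172),15),('pk2',(356,215),(247,175),15)]:
    print(n,plane(S,*a,z),plane(D,*b,z))
# bar ends, stand corners
for p in [(279,230),(321,241)]: print('bar end',plane(S,*p,4))
for p in [(213,204),(249,219),(266,205),(229,187)]: print('stand',plane(S,*p,20))
E
```

```text
tin [452.9 212.6  15. ] [456.2 222.3  15. ]
stand [453.3 -20.6  35. ] [470.6  24.   35. ]
grip [ 447.4 -252.    20. ] [ 454.1 -200.9   20. ]
oval [632.8 191.9  15. ] [633.6 199.1  15. ]
mug [ 492.  -454.8   50. ] [ 492.7 -476.8   50. ]
pk [ 392.2 -441.6   15. ] [ 392.3 -413.7   15. ]
pk2 [ 637.3 -342.7   15. ] [ 620.  -317.3   15. ]
bar end [ 447.7 -176.3    4. ]
bar end [ 480.3 -306.7    4. ]
stand [412.3  60.1  20. ]
stand [420.8 -80.5  20. ]
stand [508.3 -84.6  20. ]
stand [514.4  74.1  20. ]
```

```bash
python3 -c "
import cv2
a=cv2.imread('pics/scene0.png')[145:295,170:400];cv2.imwrite('pics/c.png',cv2.resize(a,None,fx=3.4,fy=3.4,interpolation=2))"
```

```text
(no output)
```

View pics/c.png

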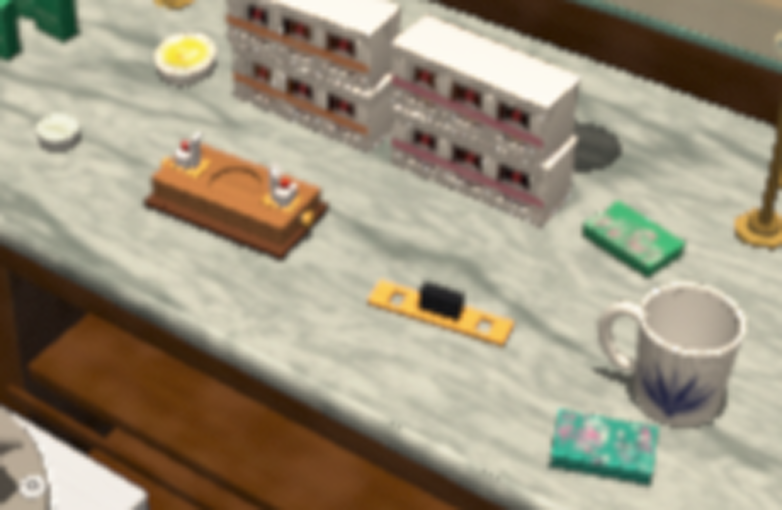

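Close-up: the tin is left of the stand, the hooks are along the block's long axis with the pocket between, and the bar with its two slots and grip lies between stand and mug. Moving above the tin now.

```bash
R='{"linear":[-27,-25,7],"rot":[0,0,0],"gripper":85}'
python3 -m inch '[{"linear":[-27,-25,7],"rot":[0,0,0],"gripper":85},{"linear":[-27,-25,7],"rot":[0,0,0],"gripper":85},{"linear":[-27,-25,7],"rot":[0,0,0],"gripper":85},{"linear":[-27,-25,7],"rot":[0,0,0],"gripper":85},{"linear":[-27,-25,7],"rot":[0,0,0],"gripper":85},{"linear":[-27,-25,7],"rot":[0,0,0],"gripper":85},{"linear":[-27,-25,7],"rot":[0,0,0],"gripper":85}]'
python3 -m inch '[{"linear":[-27,-25,7],"rot":[0,0,0],"gripper":85},{"linear":[-27,-25,7],"rot":[0,0,0],"gripper":85},{"linear":[-27,-25,7],"rot":[0,0,0],"gripper":85},{"linear":[-27,-25,7],"rot":[0,0,0],"gripper":85},{"linear":[-27,-25,7],"rot":[0,0,0],"gripper":85},{"linear":[-27,-25,7],"rot":[0,0,0],"gripper":85},{"linear":[-27,-25,7],"rot":[0,0,0],"gripper":85}]'
python3 -m inch '[{"linear":[0,0,0],"rot":[0,0,0.145],"gripper":85},{"linear":[0,0,0],"rot":[0,0,0.145],"gripper":85},{"linear":[0,0,0],"rot":[0,0,0.145],"gripper":85},{"linear":[0,0,0],"rot":[0,0,0.145],"gripper":85},{"linear":[0,0,0],"rot":[0,0,0.145],"gripper":85}]'
python3 -m inch '[{"linear":[0,0,0],"rot":[0,0,0.145],"gripper":85},{"linear":[0,0,0],"rot":[0,0,0.145],"gripper":85},{"linear":[0,0,0],"rot":[0,0,0.145],"gripper":85},{"linear":[0,0,0],"rot":[0,0,0.145],"gripper":85},{"linear":[0,0,0],"rot":[0,0,0],"gripper":85},{"linear":[0,0,0],"rot":[0,0,0],"gripper":85}]'
python3 - <<'E'
from h import *
im,c=snap('wrist','w1'); print(proj(c,(452,215,15)),bot.get_state()['joint_positions'])
E
```

```text
t: 0.85
tcp_pos: [311.6, 433.2, 355.4]
eef_rot: [-180.0, -0.0, 165.1]
ft_force: [0.7, 0.1, 0.1]
opening: 85.3
gripper_force: 0.0
t: 1.55
tcp_pos: [449.3, 215.6, 306.5]
eef_rot: [180.0, 0.0, 165.1]
ft_force: [-0.2, 1.5, 0.2]
opening: 85.2
gripper_force: 0.0
t: 2.05
tcp_pos: [448.7, 216.9, 306.6]
eef_rot: [-180.0, 0.0, 123.2]
ft_force: [0.1, 0.4, 0.3]
opening: 85.2
gripper_force: 0.0
t: 2.65
tcp_pos: [448.7, 217.1, 306.7]
eef_rot: [-180.0, 0.0, 90.6]
ft_force: [-0.1, 0.8, 0.1]
opening: 84.8
gripper_force: 0.0
[254.83853868 192.90620581] [-58.99341849  16.49784688  30.35367734 121.09607088 -11.67221423
  45.17438037 -20.79392134]
```

View pics/w1.png

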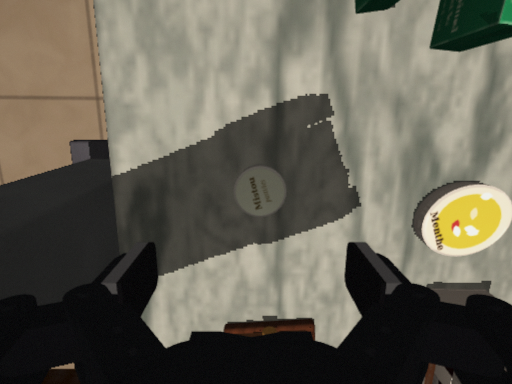

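The tin shows at about (260,191), 51 px across, midway between the fingers; the oval tin (465,220) is clear of the right finger's path.

Run:
```python
from h import *
im=cv2.imread('pics/w1.png');c=cam('wrist')
g=cv2.cvtColor(im,cv2.COLOR_BGR2GRAY)[145:235,215:305]
m=(g>100).astype(np.uint8);m=cv2.morphologyEx(m,cv2.MORPH_CLOSE,np.ones((9,9)))
cs,_=cv2.findContours(m,0,1)
for k in cs:
    if cv2.contourArea(k)>500:
        e=cv2.fitEllipse(k);print(e,plane(c,e[0][0]+215,e[0][1]+145,19))
print(plane(c,260.5,191,19),plane(c,235,191,19),plane(c,286,191,19))
s=bot.get_state();print(s['tcp_pos'],s['eef_rot'])
```

```text
[456.67508196 217.70054764  19.        ] [435.21592196 217.47816068  19.        ] [478.13795881 217.92297311  19.        ]
[448.70629537 217.02081979 306.67724276] [-1.79993231e+02  4.68190290e-03  9.05982138e+01]
```

```bash
python3 -m inch '[{"linear":[0.7,8,20],"rot":[0,0,0],"gripper":85},{"linear":[0,0,30],"rot":[0,0,0],"gripper":85},{"linear":[0,0,30],"rot":[0,0,0],"gripper":85},{"linear":[0,0,25],"rot":[0,0,0],"gripper":85},{"linear":[0,0,16],"rot":[0,0,0],"gripper":85},{"linear":[0,0,9],"rot":[0,0,0],"gripper":70},{"linear":[0,0,0],"rot":[0,0,0],"gripper":60},{"linear":[0,0,0],"rot":[0,0,0],"gripper":50}]'
python3 -m inch '[{"linear":[0,0,0],"rot":[0,0,0],"gripper":30},{"linear":[0,0,0],"rot":[0,0,0],"gripper":30},{"linear":[0,0,0],"rot":[0,0,0],"gripper":30},{"linear":[0,0,0],"rot":[0,0,0],"gripper":30},{"linear":[0,0,0],"rot":[0,0,0],"gripper":30}]'
```

```text
t: 3.5
tcp_pos: [457.0, 217.6, 177.2]
eef_rot: [180.0, -0.0, 90.4]
ft_force: [-0.3, 0.0, -0.2]
opening: 49.9
gripper_force: 0.0
t: 4.0
tcp_pos: [457.1, 217.7, 178.0]
eef_rot: [179.9, -0.1, 90.4]
ft_force: [-1.9, -2.5, 9.1]
opening: 42.0
gripper_force: 59.4
```

```bash
python3 -m inch '[{"linear":[0,0,-10],"rot":[0,0,0],"gripper":30},{"linear":[0,0,-35],"rot":[0,0,0],"gripper":30},{"linear":[0,0,-45],"rot":[0,0,0],"gripper":30},{"linear":[0,0,-40],"rot":[0,0,0],"gripper":30},{"linear":[-30,0,0],"rot":[0,0,0],"gripper":30},{"linear":[-40,0,0],"rot":[0,0,0],"gripper":30},{"linear":[-40,0,0],"rot":[0,0,0],"gripper":30},{"linear":[-40,0,0],"rot":[0,0,0],"gripper":30}]'
python3 -m inch '[{"linear":[-40,0,0],"rot":[0,0,0],"gripper":30},{"linear":[-40,0,0],"rot":[0,0,0],"gripper":30},{"linear":[-35,0,0],"rot":[0,0,0],"gripper":30},{"linear":[-20,0,0],"rot":[0,0,0],"gripper":30},{"linear":[0,0,0],"rot":[0,0,0],"gripper":30},{"linear":[0,0,0],"rot":[0,0,0],"gripper":30}]'
python3 - <<'E'
from h import *
im,c=snap('wrist','w2'); print(bot.get_state()['joint_positions'])
E
```

```text
t: 4.8
tcp_pos: [457.4, 66.3, 307.9]
eef_rot: [179.9, -0.1, 90.4]
ft_force: [0.5, -0.3, 0.3]
opening: 41.7
gripper_force: 60.8
t: 5.4
tcp_pos: [458.4, -67.4, 307.4]
eef_rot: [179.9, -0.0, 90.3]
ft_force: [0.3, 0.9, -0.3]
opening: 42.0
gripper_force: 60.8
[-33.13161306  13.93544196  38.54870098 125.54713179 -12.50795629
  44.12211755  13.99542077]
```

View pics/w2.png

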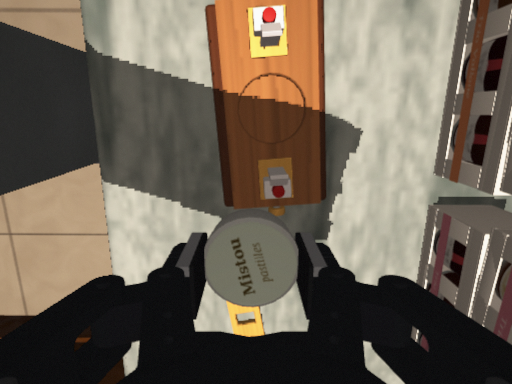

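The tin is held upright (its lid centre at (252,259)); the pocket's ring is at (271,108), with red pads at (269,15) and (278,191) and the bar's end and slot below at (246,318).

Run:
```python
from h import *
from scipy.optimize import brentq
im=cv2.imread('pics/w2.png');s=bot.get_state();c=cam('wrist',s);np.set_printoptions(precision=1,suppress=True)
b,g,r=[im[...,i].astype(int) for i in range(3)]
m=((r>130)&(g<60)&(b<60)).astype(np.uint8);m[:,400:]=0
n,l,st,ce=cv2.connectedComponentsWithStats(m)
P=[(ce[i],st[i]) for i in range(1,n) if st[i,4]>20];print(P)
A,B=P[0][0],P[1][0]
for A,B in [(A,B)]:
    z=brentq(lambda z:np.linalg.norm(plane(c,*A,z)-plane(c,*B,z))-114,20,120)
    a,bb=plane(c,*A,z),plane(c,*B,z);d=a-bb
    print('padz',z,'H',z-22,a,bb,(a+bb)/2,'yaw',np.degrees(np.arctan2(-d[0],d[1])))
# ring: dark pixels
gr=cv2.cvtColor(im,6)[60:155,225:318];
bl=cv2.morphologyEx(gr,cv2.MORPH_BLACKHAT,np.ones((7,7)))
yy,xx=np.nonzero(bl>14);xx=xx+225;yy=yy+60
k=(abs(np.hypot(xx-271,yy-108)-34)<5);print(k.sum())
W=np.array([plane(c,u,v,34)[:2] for u,v in zip(xx[k],yy[k])])
for it in range(3):
    q=np.linalg.lstsq(np.c_[2*W,np.ones(len(W))],(W**2).sum(1),rcond=None)[0]
    R=np.sqrt(q[2]+q[0]**2+q[1]**2);W=W[abs(np.hypot(*(W-q[:2]).T)-R)<2]
print('pocket',q[:2],R,len(W))
print('tin lid at grasp', [plane(c,252,259,h) for h in(140,150,160)],s['tcp_pos'])
for p in[(323,100),(326,200),(325,10),(232,208),(325,203)]:print(p,plane(c,*p,34))
```

```text
[(array([269.5,  13.5]), array([263,   8,  13,  14,  83], dtype=int32))]Traceback (most recent call last):
  File "<stdin>", line 8, in <module>
IndexError: list index out of range
```

```bash
cat > m.py <<'E'
from h import *
import sys
from scipy.optimize import brentq
im=cv2.imread('pics/w2.png');s=bot.get_state();c=cam('wrist',s);np.set_printoptions(precision=1,suppress=True)
hsv=cv2.cvtColor(im,40)
m=(((hsv[...,0]<6)|(hsv[...,0]>174))&(hsv[...,1]>200)&(hsv[...,2]>50)).astype(np.uint8);m[:,290:]=0;m[:,:262]=0
n,l,st,ce=cv2.connectedComponentsWithStats(m)
P=[ce[i] for i in range(1,n) if st[i,4]>20];print(P,[st[i] for i in range(1,n) if st[i,4]>20])
A,B=P[0],P[-1]
z=brentq(lambda z:np.linalg.norm(plane(c,*A,z)-plane(c,*B,z))-114,0,150)
a,bb=plane(c,*A,z),plane(c,*B,z);d=a-bb
print('padz',z,'H',z-22,a,bb,(a+bb)/2,'yaw',np.degrees(np.arctan2(-d[0],d[1])))
gr=cv2.cvtColor(im,6)[60:155,225:318];
bl=cv2.morphologyEx(gr,cv2.MORPH_BLACKHAT,np.ones((7,7)))
yy,xx=np.nonzero(bl>14);xx=xx+225;yy=yy+60
k=(abs(np.hypot(xx-271,yy-108)-34)<5);print(k.sum())
W=np.array([plane(c,u,v,34)[:2] for u,v in zip(xx[k],yy[k])])
for it in range(3):
    q=np.linalg.lstsq(np.c_[2*W,np.ones(len(W))],(W**2).sum(1),rcond=None)[0]
    R=np.sqrt(q[2]+q[0]**2+q[1]**2);W=W[abs(np.hypot(*(W-q[:2]).T)-R)<2]
print('pocket',q[:2],R,len(W))
print('tin lid at grasp', [plane(c,252,259,h) for h in(140,150,160)],s['tcp_pos'])
for p in[(323,100),(326,200),(325,10),(232,208),(325,203)]:print(p,plane(c,*p,34))
E
python3 m.py
```

```text
[array([270.3,  10.8]), array([278.1, 190.8])] [array([264,   8,  12,   8,  43], dtype=int32), array([273, 186,  11,  11,  95], dtype=int32)]
padz 61.14829942868183 H 39.14829942868183 [469.6  58.5  61.1] [477.7 -55.2  61.1] [473.6   1.7  61.1] yaw 4.048147378562544
325
pocket [473.4   0.7] 24.74323688023124 321
tin lid at grasp [array([458.9, -68.9, 140. ]), array([458.9, -63.9, 150. ]), array([458.8, -58.9, 160. ])] [458.5 -66.8 307.3]
(323, 100) [511.4   7.3  34. ]
(326, 200) [518.8 -69.4  34. ]
(325, 10) [508.8  66.7  34. ]
(232, 208) [443.4 -76.5  34. ]
(325, 203) [518.2 -71.9  34. ]
```

```bash
python3 -m inch '[{"linear":[33,7.4,0],"rot":[0,0,-0.068],"gripper":30},{"linear":[33,9.8,0],"rot":[0,0,0],"gripper":30},{"linear":[0,0,20],"rot":[0,0,0],"gripper":30},{"linear":[0,0,30],"rot":[0,0,0],"gripper":30},{"linear":[0,0,25],"rot":[0,0,0],"gripper":30},{"linear":[0,0,15],"rot":[0,0,0],"gripper":30},{"linear":[0,0,0],"rot":[0,0,0],"gripper":30},{"linear":[0,0,0],"rot":[0,0,0],"gripper":30}]'
python3 - <<'E'
from h import *
im,c=snap('wrist','w3');s=bot.get_state();print(s['tcp_pos'],s['eef_rot'],s['ft_force'])
E
```

```text
t: 6.25
tcp_pos: [473.2, -0.0, 217.2]
eef_rot: [-180.0, 0.0, 94.3]
ft_force: [0.3, -1.3, 0.1]
opening: 42.0
gripper_force: 60.8
[ 4.73302528e+02 -1.35913668e-01  2.17525271e+02] [ 1.79957736e+02 -1.17680114e-02  9.42831966e+01] [-0.37939557  0.58766936 -0.12286747]
```

View pics/w3.png

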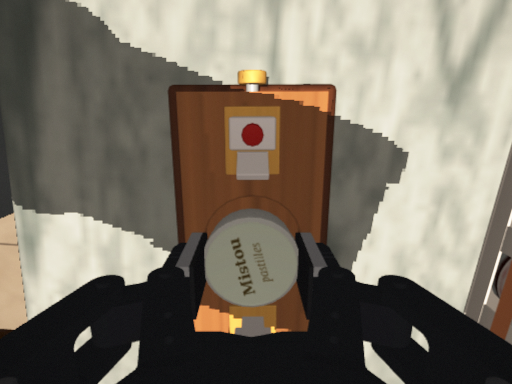

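The tin hangs over the pocket: the ring's far edge shows at about (252,195) just behind the tin; left pad at (252,134), hook at (252,165).

Run:
```python
from h import *
np.set_printoptions(precision=1,suppress=True)
c=cam('wrist');im=cv2.imread('pics/w3.png')
g=cv2.cvtColor(im,6)
print(g[180:216:1,252], g[235,196:216],g[235,290:312])
for v in(194,196,198):print(v,plane(c,252,v,34))
u=np.array([-np.sin(np.radians(4.2)),np.cos(np.radians(4.2))])
print('pred rim',proj(c,[473.4+u[0]*25,.7+u[1]*25,34]))
for H in(36,39,42):print(H,plane(c,252,134,H+22),'exp',np.array([473.4,.7])+57*u)
s=bot.get_state();z=s['tcp_pos'][2]
for vv in(256,259,261):print('tin',plane(c,252,vv,z-159))
# tin bottom far edge: predicted pixel for tin centre at tcp
for off in(0,1,2):print(off,'lid',[proj(c,[473.2+u[0]*k,off+u[1]*k,z-159]) for k in(-22.5,22.5)],'bottom far',proj(c,[473.2+u[0]*22.5,off+u[1]*22.5,z-178]))
```

```text
[70 64 65 64 65 64 66 66 67 65 65 65 65 65 60 57 60 65 67 68 67 66 65 65
 68 67 67 67 73 83 84 87 87 87 88 90] [ 78  76  78  77  74  46  20  14  14  15  11  51  67  73  87 105 115 120
 120 119] [108  86  75  69  64  39  13  16  14  16  29  65  75  77  76  77  76  78
  77  79  77  75]
194 [471.9  25.3  34. ]
196 [472.   24.3  34. ]
198 [472.1  23.3  34. ]
pred rim [251.3 193.4]
36 [469.4  56.6  58. ] exp [469.2  57.5]
39 [469.4  56.8  61. ] exp [469.2  57.5]
42 [469.4  57.   64. ] exp [469.2  57.5]
tin [473.5   3.3  58.5]
tin [473.6   1.8  58.5]
tin [473.7   0.9  58.5]
0 lid [array([250.8, 306.6]), array([250.9, 215. ])] bottom far [250.9 202.6]
1 lid [array([250.9, 304.7]), array([251.1, 212.8])] bottom far [251.  200.6]
2 lid [array([251.1, 302.8]), array([251.3, 210.6])] bottom far [251.2 198.6]
```

```bash
python3 -m inch '[{"linear":[0,0,4],"rot":[0,0,0],"gripper":30},{"linear":[0,0,2],"rot":[0,0,0],"gripper":30},{"linear":[0,0,1],"rot":[0,0,0],"gripper":30},{"linear":[0,0,0],"rot":[0,0,0],"gripper":30}]'
python3 -m inch '[{"linear":[0,0,1],"rot":[0,0,0],"gripper":30},{"linear":[0,0,1],"rot":[0,0,0],"gripper":30},{"linear":[0,0,0],"rot":[0,0,0],"gripper":30}]'
python3 -m inch '[{"linear":[0,0,1],"rot":[0,0,0],"gripper":30},{"linear":[0,0,0],"rot":[0,0,0],"gripper":30}]'
```

```text
t: 6.7
tcp_pos: [473.0, -0.6, 209.8]
eef_rot: [180.0, -0.0, 94.2]
ft_force: [0.1, -0.4, -1.2]
opening: 41.8
gripper_force: 60.8
t: 7.0
tcp_pos: [473.0, -0.7, 207.6]
eef_rot: [-180.0, 0.0, 94.2]
ft_force: [0.4, -0.3, -0.3]
opening: 41.9
gripper_force: 60.8
t: 7.2
tcp_pos: [473.0, -0.6, 206.6]
eef_rot: [-180.0, 0.0, 94.2]
ft_force: [-1.1, 0.5, 0.6]
opening: 41.7
gripper_force: 60.8
```

```bash
python3 -m inch '[{"linear":[0,0,0.5],"rot":[0,0,0],"gripper":44},{"linear":[0,0,0],"rot":[0,0,0],"gripper":55},{"linear":[0,0,0],"rot":[0,0,0],"gripper":70},{"linear":[0,0,0],"rot":[0,0,0],"gripper":85},{"linear":[0,0,0],"rot":[0,0,0],"gripper":85},{"linear":[0,0,0],"rot":[0,0,0],"gripper":85}]'
python3 -m inch '[{"linear":[0,0,-10],"rot":[0,0,0],"gripper":85},{"linear":[0,0,-25],"rot":[0,0,0],"gripper":85},{"linear":[0,0,-40],"rot":[0,0,0],"gripper":85},{"linear":[0,0,-40],"rot":[0,0,0],"gripper":85},{"linear":[0,0,0],"rot":[0,0,0],"gripper":85},{"linear":[-40,0,0],"rot":[0,0,0],"gripper":85},{"linear":[-40,0,0],"rot":[0,0,0],"gripper":85},{"linear":[0,0,0],"rot":[0,0,0],"gripper":85}]'
python3 - <<'E'
from h import *
im,c=snap('wrist','w4');s=bot.get_state();print(s['tcp_pos'],s['eef_rot'],s['ft_force'])
print([proj(c,(473.2,0.3,h)) for h in(34,47)])
E
```

```text
t: 7.8
tcp_pos: [473.0, -0.6, 206.2]
eef_rot: [-180.0, 0.0, 94.2]
ft_force: [-0.6, 0.6, -0.1]
opening: 85.2
gripper_force: 0.0
t: 8.6
tcp_pos: [478.5, -84.9, 321.9]
eef_rot: [180.0, 0.1, 93.9]
ft_force: [-0.5, 0.2, 1.0]
opening: 85.1
gripper_force: 0.0
[478.57823731 -82.77114354 321.62712461] [1.79988607e+02 3.01466143e-02 9.39914171e+01] [0.22154995 1.59059908 0.1936615 ]
[array([251.35474486,  84.21150977]), array([251.41650684,  82.79648707])]
```

View pics/w4.png

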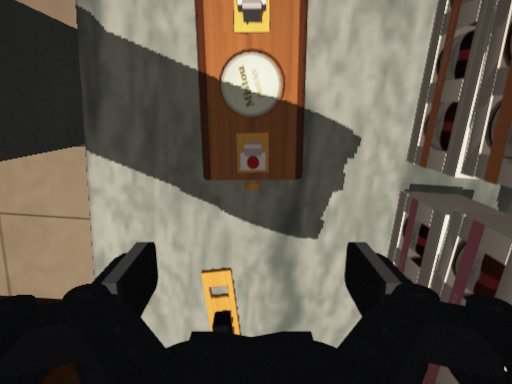

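The tin sits concentric in the pocket at (251,83); the bar's near end is at (216,270) with its slot at (219,291). Moving above the bar.

```bash
python3 -m inch '[{"linear":[-35,-9,0],"rot":[0,0,-0.1],"gripper":85},{"linear":[-43,-14,5],"rot":[0,0,-0.1],"gripper":85},{"linear":[-42,-20,5],"rot":[0,0,0],"gripper":85},{"linear":[-25,-15,5],"rot":[0,0,0],"gripper":85},{"linear":[0,0,0],"rot":[0,0,0],"gripper":85},{"linear":[0,0,0],"rot":[0,0,0],"gripper":85}]'
python3 - <<'E'
from h import *
im,c=snap('wrist','w5');s=bot.get_state();print(s['tcp_pos'],s['eef_rot'],s['joint_positions'])
E
```

```text
t: 9.25
tcp_pos: [450.5, -234.6, 306.2]
eef_rot: [-180.0, -0.0, 105.6]
ft_force: [0.8, 0.5, 0.5]
opening: 85.0
gripper_force: 0.0
[ 450.86829961 -233.8588305   306.20868441] [-1.79986213e+02 -2.91613450e-02  1.05730124e+02] [-11.66720869  18.8431987   38.24787201 120.27043166 -16.18091154
  45.91405757  52.20636245]
```

View pics/w5.png

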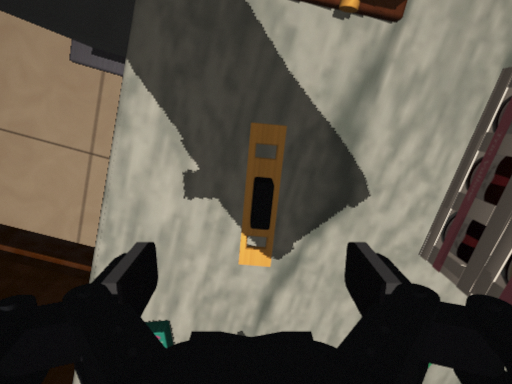

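The bar lies at about (262,195) between the fingers, top end (268,124), bottom end (255,266), grip around (262,203).

Run:
```python
from h import *
np.set_printoptions(precision=1,suppress=True)
c=cam('wrist');im=cv2.imread('pics/w5.png');h=cv2.cvtColor(im,40)
m=((h[...,0]>8)&(h[...,0]<28)&(h[...,1]>140)).astype(np.uint8);m[:,:225]=0;m[:,300:]=0;m[:110]=0;m[285:]=0
ys,xs=np.nonzero(m);W=np.array([plane(c,u,v,6)[:2] for u,v in zip(xs,ys)],np.float32)
r=cv2.minAreaRect(W);print(len(W),r,cv2.boxPoints(r))
g=((h[...,2]<15)).astype(np.uint8);g[:,:240]=0;g[:,285:]=0;g[:160]=0;g[240:]=0
ys,xs=np.nonzero(g);W=np.array([plane(c,u,v,30)[:2] for u,v in zip(xs,ys)],np.float32);print('grip(30)',cv2.minAreaRect(W),W.mean(0))
```

```text
3286 ((461.90826416015625, -240.4762420654297), (29.759239196777344, 130.02818298339844), 10.569271087646484) [[ 435.4 -179.3]
 [ 459.2 -307.1]
 [ 488.5 -301.7]
 [ 464.6 -173.8]]
grip(30) ((460.9898681640625, -237.8005828857422), (15.261002540588379, 42.51917266845703), 10.588621139526367) [ 460.9 -237.6]
```

```bash
python3 -m inch '[{"linear":[-8.8,8.6,15],"rot":[0,0,0.089],"gripper":50},{"linear":[0,0,35],"rot":[0,0,0],"gripper":50},{"linear":[0,0,30],"rot":[0,0,0],"gripper":50},{"linear":[0,0,20],"rot":[0,0,0],"gripper":50},{"linear":[0,0,15],"rot":[0,0,0],"gripper":50},{"linear":[0,0,10],"rot":[0,0,0],"gripper":50},{"linear":[0,0,0],"rot":[0,0,0],"gripper":50},{"linear":[0,0,0],"rot":[0,0,0],"gripper":50}]'
```

```text
t: 10.1
tcp_pos: [461.6, -240.8, 181.8]
eef_rot: [180.0, 0.0, 100.6]
ft_force: [0.1, -0.2, -0.0]
opening: 50.0
gripper_force: 0.0
```

```bash
python3 -m inch '[{"linear":[0,0,0],"rot":[0,0,0],"gripper":30},{"linear":[0,0,0],"rot":[0,0,0],"gripper":20},{"linear":[0,0,0],"rot":[0,0,0],"gripper":8},{"linear":[0,0,0],"rot":[0,0,0],"gripper":8},{"linear":[0,0,0],"rot":[0,0,0],"gripper":8},{"linear":[0,0,0],"rot":[0,0,0],"gripper":8}]'
```

```text
t: 10.7
tcp_pos: [461.6, -241.0, 182.0]
eef_rot: [179.9, 0.0, 100.6]
ft_force: [-0.8, 2.5, 12.2]
opening: 14.7
gripper_force: 58.9
```

```bash
python3 -m inch '[{"linear":[0,0,-10],"rot":[0,0,0],"gripper":8},{"linear":[0,0,-25],"rot":[0,0,0],"gripper":8},{"linear":[0,0,-40],"rot":[0,0,0],"gripper":8},{"linear":[0,0,-40],"rot":[0,0,0],"gripper":8},{"linear":[0,0,-10],"rot":[0,0,0],"gripper":8},{"linear":[0,0,0],"rot":[0,0,0],"gripper":8}]'
python3 -m inch '[{"linear":[24.7,5.6,0],"rot":[0,0,0],"gripper":8},{"linear":[40,10,0],"rot":[0,0,0],"gripper":8},{"linear":[40,10,0],"rot":[0,0,0],"gripper":8},{"linear":[40,10,0],"rot":[0,0,0],"gripper":8},{"linear":[40,10,0],"rot":[0,0,0],"gripper":8},{"linear":[30,6,0],"rot":[0,0,0],"gripper":8},{"linear":[20,4,0],"rot":[0,0,0],"gripper":8},{"linear":[0,0,0],"rot":[0,0,0.112],"gripper":8}]'
python3 -m inch '[{"linear":[0,0,0],"rot":[0,0,0],"gripper":8},{"linear":[0,0,0],"rot":[0,0,0],"gripper":8}]'
python3 - <<'E'
from h import *
im,c=snap('wrist','w6');s=bot.get_state();print(s['tcp_pos'],s['eef_rot'],s['joint_positions'])
E
```

```text
t: 11.3
tcp_pos: [461.6, -240.9, 307.9]
eef_rot: [179.8, 0.0, 100.6]
ft_force: [0.7, -0.5, -1.9]
opening: 14.8
gripper_force: 59.1
t: 12.1
tcp_pos: [472.3, 3.0, 304.9]
eef_rot: [-179.9, -0.0, 94.4]
ft_force: [-0.7, -0.9, -1.5]
opening: 14.7
gripper_force: 59.0
t: 12.3
tcp_pos: [472.4, -0.1, 305.5]
eef_rot: [-179.9, 0.0, 94.3]
ft_force: [0.2, 0.0, -1.5]
opening: 14.9
gripper_force: 59.0
[ 4.72517808e+02 -3.84601439e-01  3.05658396e+02] [-1.79941575e+02  2.92682434e-02  9.42991803e+01] [-41.73586892  15.35922554  39.58172768 124.55608033 -13.91359652
  44.40206593  11.17201104]
```

View pics/w6.png

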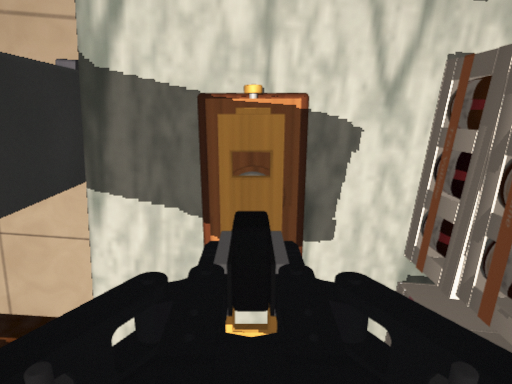

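The bar hangs straight over the stand: its left end is at v≈112, its left slot at (251,164), with the tin's edge visible through it.

Run:
```python
from h import *
np.set_printoptions(precision=1,suppress=True)
c=cam('wrist');s=bot.get_state();im=cv2.imread('pics/w6.png');h=cv2.cvtColor(im,40);zt=s['tcp_pos'][2]-176
print(h[100:190:2,251].tolist()); print(h[200,208:296:3].tolist())
for p in[(251,112),(251,151),(251,177),(231,164),(271,164),(219,200),(285,200),(219,120),(285,120)]:print(p,plane(c,*p,zt))
u=np.array([-np.sin(np.radians(4.3)),np.cos(np.radians(4.3))])
print('expected slot', s['tcp_pos'][:2]+[.3,.5]+42*u, 'end',s['tcp_pos'][:2]+[.3,.5]+65*u)
```

```text
[[14, 163, 230], [13, 169, 92], [12, 171, 91], [12, 174, 91], [17, 176, 152], [17, 176, 136], [17, 173, 137], [17, 176, 129], [17, 176, 135], [17, 174, 135], [17, 173, 136], [17, 174, 136], [17, 176, 135], [17, 171, 137], [17, 175, 134], [16, 173, 134], [16, 173, 136], [16, 173, 136], [17, 177, 134], [16, 174, 136], [17, 173, 136], [16, 176, 135], [17, 173, 134], [17, 175, 134], [17, 173, 134], [17, 170, 117], [13, 163, 86], [11, 168, 82], [11, 167, 81], [11, 164, 81], [11, 164, 81], [11, 170, 81], [12, 166, 80], [12, 167, 84], [11, 164, 95], [12, 160, 91], [17, 28, 82], [19, 39, 105], [16, 176, 97], [16, 176, 122], [16, 175, 131], [17, 170, 132], [16, 173, 133], [17, 175, 130], [17, 175, 131]]
[[9, 158, 50], [11, 169, 92], [11, 168, 97], [11, 169, 95], [16, 175, 128], [17, 175, 137], [16, 173, 143], [17, 176, 135], [16, 174, 133], [17, 176, 132], [16, 176, 135], [16, 174, 126], [17, 172, 132], [16, 174, 132], [17, 176, 129], [16, 172, 135], [16, 173, 133], [17, 173, 131], [16, 174, 135], [17, 175, 140], [16, 175, 134], [17, 174, 132], [16, 173, 140], [17, 172, 139], [17, 172, 138], [13, 166, 80], [11, 167, 84], [12, 165, 85], [12, 172, 92], [11, 166, 95]]
(251, 112) [467.3  64.7 129.7]
(251, 151) [468.6  47.3 129.7]
(251, 177) [469.5  35.1 129.7]
(231, 164) [459.8  40.6 129.7]
(271, 164) [478.4  42.  129.7]
(219, 200) [455.1  22.8 129.7]
(285, 200) [486.7  25.1 129.7]
(219, 120) [453.2  60.1 129.7]
(285, 120) [482.8  62.3 129.7]
expected slot [469.7  42. ] end [467.9  64.9]
```

```bash
python3 -m inch '[{"linear":[0.4,0.8,10],"rot":[0,0,0],"gripper":8},{"linear":[0,0,13],"rot":[0,0,0],"gripper":8},{"linear":[0,0,5],"rot":[0,0,0],"gripper":8},{"linear":[0,0,3],"rot":[0,0,0],"gripper":8},{"linear":[0,0,3],"rot":[0,0,0],"gripper":8},{"linear":[0,0,3],"rot":[0,0,0],"gripper":8},{"linear":[0,0,0],"rot":[0,0,0],"gripper":8}]'
python3 - <<'E'
from h import *
np.set_printoptions(precision=1,suppress=True)
im,c=snap('wrist','w7');s=bot.get_state();print(s['tcp_pos'],s['eef_rot'],s['ft_force'])
h=cv2.cvtColor(im,40);w=h[145:185,225:280]
m=(w[...,1]<90)
for r in range(0,40,2):print(145+r,''.join('#' if a else ('o' if w[r,i,2]<110 else '.') for i,a in enumerate(m[r])))
E
```

```text
t: 13.05
tcp_pos: [473.5, 0.5, 269.0]
eef_rot: [-180.0, 0.0, 94.2]
ft_force: [-0.3, 0.0, -0.9]
opening: 14.8
gripper_force: 59.0
[473.6   0.5 269.2] [-180.     0.    94.2] [ 0.8 -0.3 -0.9]
145 .......................................................
147 .......................................................
149 .......................................................
151 .......................................................
153 ......o........######################..................
155 ...............######################..................
157 ...............######################..................
159 .......o.......######################oo.....oo.........
161 .......ooooooooooooooooooooooooooooooooooooooo.........
163 .......ooooooooooooooooooooooooooooooooooooooo.........
165 .......ooooooooooooooooooooooooooooooooooooooo.........
167 .......oooooooooooooooooooooooooooooooooooooo..........
169 .......oooooooooooooooooooooooooooooooooooooo..........
171 .......oooooooooooooooooooooooooooooooooooooo..........
173 .......oooooooooooooooooooooooooooooooooooooo..........
175 .......oooooooooooooooooooooooooooooooooooooo..........
177 .......................................................
179 .......................................................
181 .......................................................
183 .......................................................
```

Run:
```python
from h import *
np.set_printoptions(precision=1,suppress=True)
c=cam('wrist');zt=bot.get_state()['tcp_pos'][2]-176
a=plane(c,251,176.5,zt);b=plane(c,251,152,zt);print('slot inner/outer',a,b)
for z in(73,75,78): p=plane(c,251,160,z);print(z,p,'gap to slot inner',p[1]-a[1],'(want 7)')
```

```text
slot inner/outer [470.8  36.4  93.2] [470.   47.9  93.2]
73 [470.5  41.1  73. ] gap to slot inner 4.7306076110102495 (want 7)
75 [470.5  41.4  75. ] gap to slot inner 5.03309963762252 (want 7)
78 [470.4  41.9  78. ] gap to slot inner 5.486837677540926 (want 7)
```

Run:
```python
from h import *
np.set_printoptions(precision=1,suppress=True)
s=dict(tcp_pos=[473.3,-.1,217.5],eef_rot=[179.96,-.01,94.28]);c=cam('wrist',s)
h=cv2.cvtColor(cv2.imread('pics/w3.png'),40)
print('w3 col252',[(v,*h[v,252,1:]) for v in range(104,192,2)])
for z in(64,70,75,80,85):print(z,plane(c,252,180,z),'pad',plane(c,252,134,z-15))
s=dict(tcp_pos=[458.5,-66.8,307.3],eef_rot=[179.9,0,90.3]);c=cam('wrist',s)
h=cv2.cvtColor(cv2.imread('pics/w2.png'),40)
print('w2 col278',[(v,*h[v,278]) for v in range(156,204,2)])
print('w2 col268',[(v,*h[v,269]) for v in range(4,60,2)])
```

```text
w3 col252 [(104, np.uint8(165), np.uint8(102)), (106, np.uint8(170), np.uint8(123)), (108, np.uint8(176), np.uint8(146)), (110, np.uint8(172), np.uint8(148)), (112, np.uint8(174), np.uint8(148)), (114, np.uint8(172), np.uint8(148)), (116, np.uint8(94), np.uint8(135)), (118, np.uint8(31), np.uint8(155)), (120, np.uint8(30), np.uint8(161)), (122, np.uint8(47), np.uint8(146)), (124, np.uint8(214), np.uint8(100)), (126, np.uint8(210), np.uint8(119)), (128, np.uint8(207), np.uint8(118)), (130, np.uint8(208), np.uint8(119)), (132, np.uint8(209), np.uint8(117)), (134, np.uint8(219), np.uint8(114)), (136, np.uint8(213), np.uint8(115)), (138, np.uint8(212), np.uint8(114)), (140, np.uint8(217), np.uint8(113)), (142, np.uint8(217), np.uint8(113)), (144, np.uint8(214), np.uint8(112)), (146, np.uint8(77), np.uint8(123)), (148, np.uint8(32), np.uint8(151)), (150, np.uint8(112), np.uint8(125)), (152, np.uint8(33), np.uint8(131)), (154, np.uint8(36), np.uint8(143)), (156, np.uint8(36), np.uint8(143)), (158, np.uint8(34), np.uint8(142)), (160, np.uint8(33), np.uint8(141)), (162, np.uint8(35), np.uint
[... 2635 characters left out ...]
uint8(219)), (32, np.uint8(15), np.uint8(12), np.uint8(245)), (34, np.uint8(14), np.uint8(18), np.uint8(238)), (36, np.uint8(12), np.uint8(35), np.uint8(184)), (38, np.uint8(11), np.uint8(33), np.uint8(84)), (40, np.uint8(10), np.uint8(36), np.uint8(84)), (42, np.uint8(11), np.uint8(33), np.uint8(84)), (44, np.uint8(9), np.uint8(39), np.uint8(86)), (46, np.uint8(21), np.uint8(142), np.uint8(217)), (48, np.uint8(27), np.uint8(134), np.uint8(251)), (50, np.uint8(27), np.uint8(133), np.uint8(251)), (52, np.uint8(27), np.uint8(134), np.uint8(251)), (54, np.uint8(27), np.uint8(132), np.uint8(251)), (56, np.uint8(17), np.uint8(167), np.uint8(226)), (58, np.uint8(13), np.uint8(167), np.uint8(212))]
```

Run:
```python
from h import *
np.set_printoptions(precision=1,suppress=True)
c2=cam('wrist',dict(tcp_pos=[458.5,-66.8,307.3],eef_rot=[179.9,0,90.3]))
c3=cam('wrist',dict(tcp_pos=[473.3,-.1,217.5],eef_rot=[179.96,-.01,94.28])); c7=cam('wrist')
def tri(L):
    A=np.zeros((3,3));b=np.zeros(3)
    for c,p in L:
        o,d=ray(c,*p);d/=np.linalg.norm(d);M=np.eye(3)-np.outer(d,d);A+=M;b+=M@o
    X=np.linalg.solve(A,b);return X,[proj(c,X)-p for c,p in L]
print('pad',tri([(c2,(269.5,14.3)),(c3,(252.2,134))]))
print('hook top inner',tri([(c2,(269.5,37)),(c3,(252.3,179.7))]))
print('+w7',tri([(c2,(269.5,37)),(c3,(252.3,179.7)),(c7,(251,160))]))
```

```text
pad (array([469.6,  56.7,  59.8]), [array([-0.2, -0. ]), array([0.3, 0.1])])
hook top inner (array([469.9,  41.1,  73. ]), [array([1.2, 0.1]), array([-1.9, -0.3])])
+w7 (array([470.1,  41.1,  73. ]), [array([1.5, 0.2]), array([-1.4, -0.2]), array([-0.7, -0.1])])
```

Run:
```python
from h import *
np.set_printoptions(precision=1,suppress=True)
c2=cam('wrist',dict(tcp_pos=[458.5,-66.8,307.3],eef_rot=[179.9,0,90.3]))
for z in(73,75):print(z,plane(c2,278,175,z),plane(c2,269.5,37,z))
for z in(59,61):print('pads',plane(c2,278.2,191.8,z),plane(c2,269.5,14.3,z))
```

```text
73 [476.5 -41.7  73. ] [469.2  41.2  73. ]
75 [476.3 -41.3  75. ] [469.1  40.8  75. ]
pads [478.3 -56.7  59. ] [469.7  56.9  59. ]
pads [478.1 -56.2  61. ] [469.6  56.4  61. ]
```

```bash
python3 -m inch '[{"linear":[-0.3,0,5],"rot":[0,0,0],"gripper":8},{"linear":[0,0,4],"rot":[0,0,0],"gripper":8},{"linear":[0,0,2],"rot":[0,0,0],"gripper":8},{"linear":[0,0,2],"rot":[0,0,0],"gripper":8},{"linear":[0,0,0],"rot":[0,0,0],"gripper":8}]'
python3 -m inch '[{"linear":[0,0,2],"rot":[0,0,0],"gripper":8},{"linear":[0,0,1],"rot":[0,0,0],"gripper":8},{"linear":[0,0,0],"rot":[0,0,0],"gripper":8}]'
python3 -m inch '[{"linear":[0,0,1],"rot":[0,0,0],"gripper":8},{"linear":[0,0,1],"rot":[0,0,0],"gripper":8},{"linear":[0,0,0],"rot":[0,0,0],"gripper":8}]'
```

```text
t: 13.6
tcp_pos: [473.5, 0.2, 256.0]
eef_rot: [-180.0, 0.0, 94.2]
ft_force: [0.1, -0.3, -0.8]
opening: 15.2
gripper_force: 59.0
t: 13.9
tcp_pos: [473.6, 0.2, 253.2]
eef_rot: [-180.0, 0.0, 94.2]
ft_force: [-0.5, -0.1, -1.6]
opening: 15.0
gripper_force: 59.0
t: 14.2
tcp_pos: [473.5, 0.2, 251.1]
eef_rot: [-180.0, 0.0, 94.2]
ft_force: [0.4, -0.5, -0.7]
opening: 14.8
gripper_force: 59.0
```

```bash
for i in 1 2 3 4; do python3 -m inch '[{"linear":[0,0,1],"rot":[0,0,0],"gripper":8},{"linear":[0,0,0],"rot":[0,0,0],"gripper":8}]' | egrep 'tcp|ft'; done
```

```text
tcp_pos: [473.6, 0.2, 250.2]
ft_force: [0.2, -0.7, -1.0]
tcp_pos: [473.6, 0.2, 249.2]
ft_force: [1.0, -0.5, 1.2]
tcp_pos: [473.7, 0.2, 248.2]
ft_force: [1.5, -0.2, 0.2]
tcp_pos: [473.7, 0.2, 247.2]
ft_force: [1.5, -0.1, 1.7]
```

```bash
python3 -m inch '[{"linear":[0,0,1],"rot":[0,0,0],"gripper":8},{"linear":[0,0,0],"rot":[0,0,0],"gripper":8}]' | egrep 'tcp|ft'
python3 -m inch '[{"linear":[0,0,1],"rot":[0,0,0],"gripper":8},{"linear":[0,0,0],"rot":[0,0,0],"gripper":8}]' | egrep 'tcp|ft'
python3 -m inch '[{"linear":[0,0,1],"rot":[0,0,0],"gripper":8},{"linear":[0,0,0],"rot":[0,0,0],"gripper":8}]' | egrep 'tcp|ft'
```

```text
tcp_pos: [473.7, 0.2, 246.2]
ft_force: [1.1, 1.2, 2.3]
tcp_pos: [473.5, 0.2, 245.1]
ft_force: [1.5, 0.1, -0.7]
tcp_pos: [473.4, 0.2, 244.0]
ft_force: [1.0, -0.4, -0.9]
```

```bash
python3 -m inch '[{"linear":[0,0,1],"rot":[0,0,0],"gripper":8},{"linear":[0,0,0],"rot":[0,0,0],"gripper":8}]' | egrep 'tcp|ft'
python3 -m inch '[{"linear":[0,0,1],"rot":[0,0,0],"gripper":8},{"linear":[0,0,0],"rot":[0,0,0],"gripper":8}]' | egrep 'tcp|ft'
python3 -m inch '[{"linear":[0,0,1],"rot":[0,0,0],"gripper":8},{"linear":[0,0,0],"rot":[0,0,0],"gripper":8}]' | egrep 'tcp|ft'
```

```text
tcp_pos: [473.5, 0.2, 243.0]
ft_force: [0.7, -0.1, -1.8]
tcp_pos: [473.5, 0.2, 242.1]
ft_force: [1.1, 0.5, -2.3]
tcp_pos: [473.5, 0.2, 241.1]
ft_force: [1.2, -0.5, -1.3]
```

```bash
python3 -m inch '[{"linear":[0,0,1],"rot":[0,0,0],"gripper":8},{"linear":[0,0,0],"rot":[0,0,0],"gripper":8}]' | egrep 'tcp|ft'
python3 -m inch '[{"linear":[0,0,1],"rot":[0,0,0],"gripper":8},{"linear":[0,0,0],"rot":[0,0,0],"gripper":8}]' | egrep 'tcp|ft'
```

```text
tcp_pos: [473.6, 0.2, 240.2]
ft_force: [-0.2, -0.4, 2.6]
tcp_pos: [473.6, 0.2, 239.3]
ft_force: [-1.1, -0.2, 6.2]
```

```bash
python3 -m inch '[{"linear":[0,0,1],"rot":[0,0,0],"gripper":8},{"linear":[0,0,0],"rot":[0,0,0],"gripper":8}]' | egrep 'tcp|ft'
python3 -m inch '[{"linear":[0,0,1],"rot":[0,0,0],"gripper":8},{"linear":[0,0,0],"rot":[0,0,0],"gripper":8}]' | egrep 'tcp|ft'
python3 -m inch '[{"linear":[0,0,0.5],"rot":[0,0,0],"gripper":8},{"linear":[0,0,0],"rot":[0,0,0],"gripper":8}]' | egrep 'tcp|ft'
```

```text
tcp_pos: [473.5, 0.2, 238.1]
ft_force: [2.4, 0.0, -7.7]
tcp_pos: [473.6, 0.2, 237.4]
ft_force: [-3.5, 0.8, 12.3]
tcp_pos: [473.6, 0.2, 237.0]
ft_force: [-2.7, 0.1, 13.3]
```

```bash
python3 -m inch '[{"linear":[0,0,0.5],"rot":[0,0,0],"gripper":8},{"linear":[0,0,0],"rot":[0,0,0],"gripper":8},{"linear":[0,0,0],"rot":[0,0,0],"gripper":8}]' | egrep 'tcp|ft'
python3 -m inch '[{"linear":[0,0,0.5],"rot":[0,0,0],"gripper":8},{"linear":[0,0,0],"rot":[0,0,0],"gripper":8},{"linear":[0,0,0],"rot":[0,0,0],"gripper":8}]' | egrep 'tcp|ft'
```

```text
tcp_pos: [473.6, 0.2, 236.6]
ft_force: [-3.8, 0.9, 14.5]
tcp_pos: [473.7, 0.2, 236.1]
ft_force: [-4.0, 0.7, 16.1]
```

```bash
python3 -m inch '[{"linear":[0,0,0.7],"rot":[0,0,0],"gripper":8},{"linear":[0,0,0],"rot":[0,0,0],"gripper":8},{"linear":[0,0,0],"rot":[0,0,0],"gripper":8}]' | egrep 'tcp|ft'
python3 -m inch '[{"linear":[0,0,-1],"rot":[0,0,0],"gripper":8},{"linear":[0,0,-1],"rot":[0,0,0],"gripper":8},{"linear":[0,0,0],"rot":[0,0,0],"gripper":8}]' | egrep 'tcp|ft'
python3 -m inch '[{"linear":[0,0,-0.7],"rot":[0,0,0],"gripper":8},{"linear":[0,0,0],"rot":[0,0,0],"gripper":8},{"linear":[0,0,0],"rot":[0,0,0],"gripper":8}]' | egrep 'tcp|ft'
```

```text
tcp_pos: [473.7, 0.1, 235.5]
ft_force: [-4.6, 0.2, 18.3]
tcp_pos: [473.6, 0.2, 237.4]
ft_force: [-4.3, -0.2, 11.9]
tcp_pos: [473.6, 0.2, 237.8]
ft_force: [-2.5, 0.5, 8.3]
```

```bash
python3 -m inch '[{"linear":[0,0,-0.6],"rot":[0,0,0],"gripper":8},{"linear":[0,0,0],"rot":[0,0,0],"gripper":8},{"linear":[0,0,0],"rot":[0,0,0],"gripper":8}]' | egrep 'tcp|ft'
python3 -m inch '[{"linear":[0,0,-0.4],"rot":[0,0,0],"gripper":8},{"linear":[0,0,0],"rot":[0,0,0],"gripper":8},{"linear":[0,0,0],"rot":[0,0,0],"gripper":8}]' | egrep 'tcp|ft|open|grip'
```

```text
tcp_pos: [473.5, 0.3, 238.1]
ft_force: [2.9, -0.1, -9.8]
tcp_pos: [473.5, 0.3, 238.3]
ft_force: [6.2, 0.0, -21.5]
opening: 14.7
gripper_force: 59.4
```

The hooks hold the bar down when it is pulled up; I'll check symmetry by the moment, then relax and release.

```bash
python3 -c "
from plant import bot;s=bot.get_state();print(s['ft_torque'],s['ft_force'],s['eef_rot'])"
python3 -m inch '[{"linear":[0,0,0.6],"rot":[0,0,0],"gripper":8},{"linear":[0,0,0],"rot":[0,0,0],"gripper":8},{"linear":[0,0,0],"rot":[0,0,0],"gripper":8}]'
python3 -m inch '[{"linear":[0,0,0],"rot":[0,0,0],"gripper":22},{"linear":[0,0,0],"rot":[0,0,0],"gripper":30},{"linear":[0,0,0],"rot":[0,0,0],"gripper":40},{"linear":[0,0,0],"rot":[0,0,0],"gripper":50},{"linear":[0,0,0],"rot":[0,0,0],"gripper":50}]'
```

```text
[ 0.07136252 -1.5280563  -0.02828988] [ 6.22700188e+00  8.40776139e-03 -2.15284293e+01] [-1.79988613e+02  3.27280126e-02  9.41866648e+01]
t: 19.6
tcp_pos: [473.6, 0.2, 238.1]
eef_rot: [-180.0, 0.0, 94.2]
ft_force: [1.9, 0.5, -9.9]
opening: 14.5
gripper_force: 61.6
t: 20.1
tcp_pos: [473.6, 0.2, 238.2]
eef_rot: [180.0, -0.0, 94.2]
ft_force: [0.8, -0.3, -0.6]
opening: 50.1
gripper_force: 0.0
```

```bash
python3 -m inch '[{"linear":[0,0,-5],"rot":[0,0,0],"gripper":50},{"linear":[0,0,-20],"rot":[0,0,0],"gripper":50},{"linear":[0,0,-40],"rot":[0,0,0],"gripper":50},{"linear":[0,0,-40],"rot":[0,0,0],"gripper":50},{"linear":[-35,0,0],"rot":[0,0,0],"gripper":50},{"linear":[-35,0,0],"rot":[0,0,0],"gripper":50},{"linear":[0,0,0],"rot":[0,0,0],"gripper":50},{"linear":[0,0,0],"rot":[0,0,0],"gripper":50}]'
python3 -m inch '[{"linear":[0,0,0],"rot":[0,0,0],"gripper":50},{"linear":[0,0,0],"rot":[0,0,0],"gripper":50}]'|grep tcp
python3 - <<'E'
from h import *
np.set_printoptions(precision=1,suppress=True)
im,c=snap('wrist','w8');h=cv2.cvtColor(im,40)
g=(h[...,2]<15).astype(np.uint8);ex=proj(c,(473.5,0.2,86));print('exp grip top',ex)
n,l,st,ce=cv2.connectedComponentsWithStats(g)
for i in range(1,n):
    if st[i,4]>150 and np.hypot(*(ce[i]-ex))<60:print('grip',st[i],ce[i],plane(c,*ce[i],86))
m=((h[...,0]>=15)&(h[...,0]<24)&(h[...,1]>140)).astype(np.uint8);m[:,:170]=0;m[:,340:]=0;m[240:]=0
m=cv2.morphologyEx(m,cv2.MORPH_OPEN,np.ones((3,3)))
n,l,st,ce=cv2.connectedComponentsWithStats(m)
for i in range(1,n):
    if st[i,4]>150:
        ys,xs=np.nonzero(l==i);W=np.array([plane(c,u,v,62)[:2] for u,v in zip(xs,ys)],np.float32);print(st[i],cv2.minAreaRect(W))
for y in(42,-42):
    p=proj(c,(473.4-y*.073,y,62));q=h[int(p[1])-12:int(p[1])+16:2,int(p[0])];print(y,p,q.tolist())
E
```

```text
t: 20.9
tcp_pos: [478.5, -70.2, 343.4]
eef_rot: [180.0, -0.0, 94.1]
ft_force: [-0.2, 0.5, -0.9]
opening: 50.1
gripper_force: 0.0
tcp_pos: [478.7, -68.8, 343.1]
exp grip top [251.1 105.8]
grip [241  91  21  44 403] [249.9 120.3] [473.4  -9.6  86. ]
[ 232   91   39   99 2450] ((475.6614074707031, -26.943195343017578), (30.259998321533203, 76.3784408569336), 3.3730571269989014)
42 [251.   46.7] [[11, 19, 217], [13, 32, 206], [13, 30, 205], [13, 28, 225], [17, 22, 235], [13, 29, 218], [10, 29, 80], [11, 35, 80], [10, 38, 81], [22, 136, 185], [27, 137, 249], [23, 154, 239], [27, 135, 249], [27, 136, 249]]
-42 [250.8 161.2] [[16, 175, 118], [16, 176, 116], [16, 180, 106], [16, 177, 117], [17, 178, 116], [14, 31, 91], [10, 33, 92], [13, 36, 100], [13, 37, 125], [10, 35, 109], [9, 35, 96], [8, 32, 96], [14, 79, 107], [16, 180, 115]]
```

```bash
python3 -c "
from plant import bot;print(bot.hand_in())"
```

```text
the job is handed in; nothing more can be done
None
```

The tin is seated upright in the pocket and the brass bar is clipped under both hooks. It held against an upward pull of about 21 N, evenly on both sides, before I let go, and the job is handed in at about 21 s with the arm clear.

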